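# Worn cutters into the child-resistant scrap tub

## Task

Clear the worn cutters off the carving bench: push down and turn the red child-resistant cap to open the yellow scrap tub, stand the cap right way up in the middle of the green mat, and put every worn cutter (dark hexagonal head, red band) into the tub. Then put the cap back on and lock it (pushed down and turned fully home so that it cannot be turned without pressing), and finally lay the retaining bar across the two supports over the cap, handle up, centred and seated in both notches. Leave everything else on the bench where it is.

Things in the scene. Friction and masses are not known exactly. Their poses are not given: they have to be found in the camera images.
- stand: Fixed grey steel stand with the yellow scrap tub. Origin on the bench, centre of the base plate (116 mm along x, 250 mm along y, 12 mm thick), z up. The round tub is centred on the origin: 104 mm diameter to 60 mm high, then a neck with catches, up to 84 mm diameter, to 84 mm. Two upright supports (56 mm along x, 20 mm along y) stand at y = +97 and -97 mm, up to 144 mm high.
- tub_mouth (a point): Centre of the tub's open mouth (60 mm inside diameter), 98 mm above the bench, at the top of the black spring ring when the cap is off. The inside is 84 mm deep from here. Same axes as the stand.
- notch_left (a point): Middle of the bearing face of the support at the stand's y = +97 mm, 130 mm above the bench. Two cheeks, 14 mm high, leave a notch 32 mm wide along the stand's x, so that a bar laid in both notches runs along the stand's y axis, over the cap.
- notch_right (a point): The same for the support at the stand's y = -97 mm.
- cap_grip (a point): Centre of the white wing grip on the red child-resistant cap, on the cap's axis (z up), 40 mm above the skirt's lower edge. Wing: 62 mm long (cap's x), 16 mm thick (y), 24 mm tall; the cap's flat top is 12 mm below this point. Skirt 98 mm outer, 91 mm inner diameter. 0.12 kg. Locked, this point is 111 mm above the bench and the wing lies along the stand's x axis (or y: quarter turns are alike).
- cap_lug (a point): Opening: four lugs, 8 mm wide, 5 mm high, sit inside the skirt's lower edge at the cap's x and y axes; this is the middle of the +x one. Grip the wing, push down 7 to 10 mm (10 is the stop) and, keeping it down, turn counter-clockwise from above. From 0.5 to 1.1 rad past locked (0.8 is good) it is free, springs up 4 mm and lifts straight off. Unpressed it will not turn.
- tub_catch (a point): Closing: lower face of the catch on the neck (stand's +x; others each quarter turn) under which a cap lug locks. Set the cap over the neck with the wing 0.55 to 1.1 rad counter-clockwise of locked (3.5 mm play all round), push down 7 to 10 mm below locked height, turn clockwise while pressed to the stop (about 0.05 rad past locked) and let it rise to locked height.
- seal_ring (a joint): Black spring ring in the neck that pushes the cap up, m: -0.004 with no cap or a freed cap, 0 with the cap locked (11 N), 0.007 pressed enough to turn (19 N), 0.010 at the bottom (22 N).
- mat_top (a point): Centre of the upper face of the fixed green cap mat, 120 x 120 mm, 2 mm thick, flat on the bench.
- bar_grip (a point): Aluminium retaining bar, 234 mm long (its x axis), 24 mm wide (y), 12 mm thick, with a black handle block on top in the middle: 56 mm long (x), 20 mm wide (y), from 12 to 42 mm above the bar's underside. This point is the handle's centre, 27 mm above the underside. 0.25 kg. Lies handle up on the bench. Laid in both notches, this point is 157 mm above the bench.
- cutter1_head (a point): Worn cutter, lying on the bench: a dark hexagonal head, 12 mm across flats and 22 mm long, and a 7 mm steel shank with a red band, 18 mm long, to its +x. This point is the head's centre, 6 mm up; the x axis runs from head to shank tip (40 mm overall, its middle 9 mm to +x of this point). 0.03 kg. Three to five are present; absent ones are None.
- cutter2_head (a point): Worn cutter, lying on the bench: a dark hexagonal head, 12 mm across flats and 22 mm long, and a 7 mm steel shank with a red band, 18 mm long, to its +x. This point is the head's centre, 6 mm up; the x axis runs from head to shank tip (40 mm overall, its middle 9 mm to +x of this point). 0.03 kg. Three to five are present; absent ones are None.
- cutter3_head (a point): Worn cutter, lying on the bench: a dark hexagonal head, 12 mm across flats and 22 mm long, and a 7 mm steel shank with a red band, 18 mm long, to its +x. This point is the head's centre, 6 mm up; the x axis runs from head to shank tip (40 mm overall, its middle 9 mm to +x of this point). 0.03 kg. Three to five are present; absent ones are None.
- cutter4_head (a point): Worn cutter, lying on the bench: a dark hexagonal head, 12 mm across flats and 22 mm long, and a 7 mm steel shank with a red band, 18 mm long, to its +x. This point is the head's centre, 6 mm up; the x axis runs from head to shank tip (40 mm overall, its middle 9 mm to +x of this point). 0.03 kg. Three to five are present; absent ones are None.
- cutter5_head (a point): Worn cutter, lying on the bench: a dark hexagonal head, 12 mm across flats and 22 mm long, and a 7 mm steel shank with a red band, 18 mm long, to its +x. This point is the head's centre, 6 mm up; the x axis runs from head to shank tip (40 mm overall, its middle 9 mm to +x of this point). 0.03 kg. Three to five are present; absent ones are None.
- horn1: Rough brown horn piece, about 55 x 30 x 25 mm, origin under its centre; leave alone.
- horn2: Rough brown horn piece, about 55 x 30 x 25 mm, origin under its centre; leave alone.
- horn3: Rough brown horn piece, about 55 x 30 x 25 mm, origin under its centre; leave alone.
- oil: Small amber oil bottle, 40 mm diameter, 110 mm tall, origin under its centre; leave alone.
- brush: Bench brush lying on the bench, about 20 cm long, origin under its middle; leave alone.
- caliper: Steel calliper, 190 mm long (x), lying flat, origin under its middle; leave alone.

How it is judged:
By the outcome, as a careful person would: the job done as asked, in the order asked, and still so for the second after the job is handed in, with the robot touching nothing.
Of cutter1, cutter2, cutter3, cutter4, cutter5 only 3 to 5 are there at a start; the rules pass over those that are not, and their reading is None.
At some moment in a run one of cutter1, cutter2, cutter3, cutter4, cutter5, bar may be knocked a few centimetres aside while the robot is not near it.
It also fails if it takes over 210 s, if anything falls off the work surface, if the arm or the gripper's body presses on something with over 40 N, if the wrist force passes 120 N, or if a joint passes its speed limit or range.

## Robot

A 6-joint arm with a two-finger parallel gripper is mounted at the origin on the work surface. World frame = base frame: x ahead of the robot, y to its left, z up, the work surface at z = 0. Lengths are in mm, angles in rad, forces in N, time in s.
With the tool pointing down it reaches from about 400 to 925 mm from the base axis. Payload 12.5 kg.
Tool frame: the origin (TCP) lies at the centre of the arm's flange, where the gripper is bolted on; the fingertips stand 190 mm ahead of it and the grasp point (between the pads) lies 171 mm ahead of it; z points along the fingers, y is the line along which they close (so a half turn about z gives the same grasp; the last joint's range is limited). The gripper opens to 95 mm and grips with 3 to 60 N. Pads are 20 mm wide; open, the fingers measure 119 mm over their backs; the gripper's body (75 mm by 180 mm) begins 59 mm behind the grasp point.
Start: joints at [1.042, 0.491, 1.559, -0, 1.092, -0.106], TCP at [256.424, 569.975, 404.761] pointing down, gripper open.
Joint ranges: [-3.1, 3.1], [-0.84, 2.19], [0.05, 2.79], [-1.13, 4.28], [0.06, 2.93], [-2.69, 2.69]. Speed limits (rad/s): [2.22, 2.22, 2.79, 3.14, 3.14, 3.14].

## Interface

Orientations are given as [roll, pitch, yaw] about the fixed x, y, z axes, in that order (R = Rz(yaw) Ry(pitch) Rx(roll)).
In Python, from cell import env, read_camera, search_frame, cut_out gives the robot as it stands. The module is installed in compiled form; this text tells all that it offers.
- The arm moves only by the tool move_arm, never from a script. Its argument "commands" is a list of rows, each a list of 3 entries, a list of its own where there are three numbers: the shift along the world's x, y, z normalised to -1 to 1, where 1 is 0.03 m, then the turn about the world's z normalised to -1 to 1, where 1 is 0.08 rad, then the opening, from -1 (shut) to 1 (fully open), so that 0 is half open. A call has 1 to 20 rows; each row shifts and turns the commanded pose from where the row before left it; what a row does not reach is not made up. A row lasts 1/12 s, in which the tool goes at most 41.7 mm and 7.16 degrees, less where a joint would pass 70% of its speed; a pose out of reach is approached as far as the arm can. A call with a number of a shift or a turn outside -1 to 1 is refused whole. A call with a gripper value outside its range is refused whole. The fingers move at their own pace and stop on an object; the grip force is fixed at half the most. Time passes only in rows, so rows that do not move let the fingers close. It gives the time, the measured TCP pose, the force, the opening and the grip force at its end, in the units of the state.
- env.state(): the state, without advancing time (a new reading comes with each control period).
- read_camera(name): name is "scene" or "top" or "wrist"; returns a dict with "image" (400x640x3 uint8, red, green, blue), "fx", "fy", "cx", "cy" (pixels), "rvec" (rotation vector, rad) and "tvec" (3), from world to camera coordinates, as OpenCV has them. Camera axes: x right, y down, z forward; pixel columns grow to the right and rows downward; lengths in mm; the calibration is good to about 2 mm. A picture is of the moment at which its call begins. There is no depth.
- env.job_done(): hands the job in; it is judged then, once.
Trained networks look in a picture, given as the dict that the camera call returned (one of the last four; its "shot" number tells which), for a name from the list of things; names that differ only in an ending like _2 or _b are one class to them, and where a whole thing is asked for, a point or a joint stands for the part that bears it (a point fixed in the world has none). Each returns a list of dicts, best first, with "confidence" (0 to 1); they miss things now and then, are a little off and sometimes report something else, mostly with a low value. They report only what shows in the picture. A call takes as long as a camera call.
- search_frame(thing, picture): "at" ([column, row] in pixels, amid what is visible of it).
- cut_out(thing, picture): "region" (400x640 bool, what is visible of it) and "at" ([column, row] in pixels, amid what is visible of it).
The state is a dict: "t": time; "joints": joint angles; "qvel": joint speeds; "tau": joint torques, N m; "eef_pos": TCP position; "tcp_rot": TCP orientation; "ft_force": force on the tool from outside, world axes, zero at the start; "moment": the same for the moment, N m; "opening": opening from 0.0 (shut) to 1.0 (fully open); "grip_force": force on a finger pad.
Only numpy, scipy, OpenCV 4.12 (cv2) and the standard library are available. Lean on these libraries where they do the work, as an engineer would, in place of code of your own. Each camera call takes 0.05 s, during which the arm holds its last target. There are 200 camera calls.

## Working session

There is one attempt and no reset: what is moved stays moved. The work goes in short steps, Python scripts to look and compute and a tool call to move; the robot and the scene stay as the last step left them, time stands still between calls to the robot, and variables do not carry over. Pictures are saved under pics/ and viewed, at most 14 in all, crops included, and the job is handed in when it is done.

Besides the shell and the picture viewer there is one more tool, called after "Call:" by a JSON object that holds its "fn" and its "kwargs". move_arm: Moves the arm, as the interface text tells. Its arguments: {"type":"object","properties":{"commands":{"type":"array","items":{"type":"array"}}},"required":["commands"]}

```bash
mkdir -p pics; cat > h.py <<'E'
import numpy as np, cv2
from cell import env, read_camera, search_frame, cut_out
def ray(p,uv):
    R=cv2.Rodrigues(np.array(p["rvec"],float))[0]; t=np.array(p["tvec"],float).ravel()
    d=R.T@np.array([(uv[0]-p["cx"])/p["fx"],(uv[1]-p["cy"])/p["fy"],1.]); return -R.T@t,d
def at_z(p,uv,z):
    c,d=ray(p,uv); return (c+d*(z-c[2])/d[2])[:2]
def save(p,n,box=None,s=1):
    im=p["image"][:,:,::-1]
    if box: im=im[box[1]:box[3],box[0]:box[2]]
    cv2.imwrite("pics/"+n,cv2.resize(im,None,fx=s,fy=s,interpolation=cv2.INTER_CUBIC))
def axis(p,region,z):
    """centre, long-axis angle, extents of region projected to height z"""
    v,u=np.nonzero(region); P=np.array([at_z(p,(a,b),z) for a,b in zip(u,v)],np.float32)
    (c,wh,an)=cv2.minAreaRect(P); an=np.radians(an)
    if wh[0]<wh[1]: an+=np.pi/2
    return np.round(c,1),round((an+np.pi/2)%np.pi-np.pi/2,3),np.round(sorted(wh),1),np.round(P.mean(0),1)
E
python3 - <<'E'
from h import *
for n in("scene","top"):
    p=read_camera(n); save(p,n+"0.png")
    c,_=ray(p,(0,0)); print(n,c.round())
    for th,z in (("stand",60),("cap_grip",111),("mat_top",2),("bar_grip",12),("cutter1_head",6),("horn1",12),("oil",100),("brush",10),("caliper",5)):
        for r in cut_out(th,p):
            if r["confidence"]>.3: print(th,round(r["confidence"],2),np.round(r["at"]),*axis(p,r["region"],z), r["region"].sum())
s=env.state(); print(s)
E
```

```text
scene [1420.  315.  784.]
stand 0.71 [352. 243.] [583.2  44.3] 1.354 [238.5 321.9] [627.9  69.2] 3375
cap_grip 0.68 [351. 220.] [621.1  64.1] 0.413 [ 97.4 128.2] [625.9  66.1] 1016
mat_top 0.91 [343. 202.] [431.4  -9. ] -0.123 [118.  119.8] [411.2 -16.7] 492
mat_top 0.69 [414. 203.] [333.3 179.3] 0.102 [32.3 79.6] [334.  179.5] 155
bar_grip 0.69 [260. 195.] [ 497.2 -272.9] 0.324 [ 35.  243.5] [ 503.5 -268.3] 439
cutter1_head 0.42 [481. 252.] [485.8 381.2] -1.412 [20.3 39.2] [485.7 383.3] 69
horn1 0.77 [263. 257.] [ 743.1 -127.5] -1.384 [51.6 58.5] [ 744.  -128.1] 290
horn1 0.71 [407. 286.] [686.  241.9] 1.154 [48.3 57.7] [686.7 240.4] 315
horn1 0.67 [413. 202.] [347.6 181.2] 0.12 [32.8 79.6] [348.7 181.3] 162
oil 0.68 [355. 288.] [818.3 141.2] 0.324 [ 36.5 117.3] [825.3 143.8] 598
brush 0.77 [211. 226.] [ 691.9 -339.6] -1.008 [ 60.8 198.4] [ 685.6 -329.2] 698
caliper 0.6 [198. 192.] [ 524.  -469.8] -0.26 [ 63.1 191.8] [ 538.4 -480.8] 375
top [ 310.  -37. 1236.]
stand 0.64 [287. 220.] [585.6  57.1] 1.345 [117.9 253.5] [578.8  51.6] 3059
cap_grip 0.88 [273. 209.] [590.9  52.7] 1.444 [9
[... 1176 characters left out ...]
82.5] 724
{'t': 1.0, 'joints': array([ 1.04236531e+00,  4.90903415e-01,  1.55887892e+00,  1.52908123e-05,
        1.09169748e+00, -1.05569852e-01]), 'qvel': array([-2.33821530e-04,  9.27270519e-05, -1.92833775e-03, -2.75629568e-04,
       -3.55228500e-04, -2.00429060e-04]), 'tau': array([ 1.47646340e-03, -6.12473702e+01, -2.58447182e+01,  6.93016103e-02,
        4.44037083e-02, -1.15111555e-05]), 'eef_pos': array([256.44689605, 569.97304969, 404.76609105]), 'tcp_rot': array([ 3.14147901e+00, -1.60417799e-06,  2.71872444e+00]), 'ft_force': array([-0.52709022,  0.23485909, -0.0504694 ]), 'moment': array([-0.04008169,  0.01319794,  0.01440648]), 'grip_force': 0.0, 'opening': 1.0000981233281203}
```

View pics/top0.png

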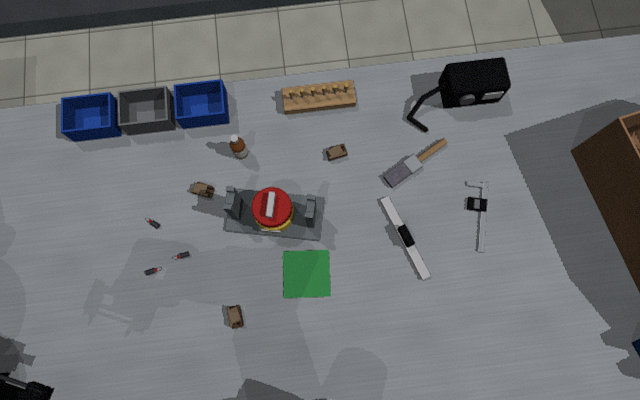

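View pics/scene0.png

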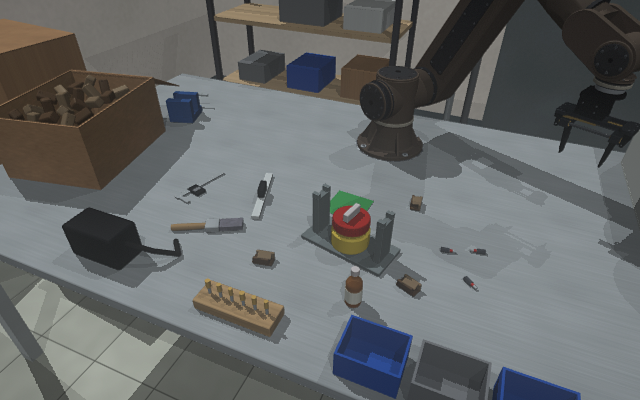

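The top view shows the stand with the cap at (272,208), its wing along the stand's x. Cutters are at about (153,223), (152,271) and (183,255), the mat is at (307,275) and the bar at (405,238). The scene view agrees. I'm moving above the cap now.

Call:
{"fn": "move_arm", "kwargs": {"commands": [[[0.59,-0.905,0],0.13,1],[[0.59,-0.905,0],0.13,1],[[0.59,-0.905,0],0.13,1],[[0.59,-0.905,0],0.13,1],[[0.59,-0.905,0],0.13,1],[[0.59,-0.905,0],0.13,1],[[0.59,-0.905,0],0.13,1],[[0.59,-0.905,0],0.13,1],[[0.59,-0.905,0],0.13,1],[[0.59,-0.905,0],0.13,1],[[0.59,-0.905,0],0.13,1],[[0.59,-0.905,0],0.13,1],[[0.59,-0.905,0],0.13,1],[[0.59,-0.905,0],0.13,1],[[0.59,-0.905,0],0.13,1],[[0.59,-0.905,0],0.13,1],[[0.59,-0.905,0],0.13,1],[[0.59,-0.905,0],0.13,1],[[0.59,-0.905,0],0.13,1],[[0,0,0],0,1]]}}

```text
t: 2.67
eef_pos: [595.0, 50.1, 404.5]
tcp_rot: [-3.141, 0.001, 2.914]
ft_force: [0.3, 0.2, 0.4]
opening: 0.997
grip_force: 0.0
```

```bash
python3 - <<'E'
from h import *
p=read_camera("wrist"); save(p,"w1.png")
print(ray(p,(320,200))[0].round())
for th,z in (("cap_grip",99),("stand",12)):
    for r in cut_out(th,p):
        if r["confidence"]>.3: print(th,round(r["confidence"],2),np.round(r["at"]),*axis(p,r["region"],z), r["region"].sum())
p=read_camera("top")
for th,z in (("cutter1_head",6),):
    for r in cut_out(th,p)+search_frame(th,p):
        print(th,round(r["confidence"],2),np.round(r["at"]),at_z(p,r["at"],z).round(), axis(p,r["region"],z) if "region" in r else "")
s=env.state(); print(s["t"],s["eef_pos"],s["tcp_rot"],s["ft_force"])
E
```

```text
[529.  65. 384.]
cap_grip 0.56 [329. 192.] [593.8  55. ] -0.264 [96.6 97.6] [593.4  55. ] 7918
stand 0.58 [353. 146.] [607.4  54.8] 1.344 [137.3 330. ] [596.7  57.2] 15232
cutter1_head 0.49 [151. 269.] [492. 386.] (array([487.4, 380.3]), np.float64(-1.449), array([18.3, 42.4]), array([487.5, 382.2], dtype=float32))
cutter1_head 0.26 [306. 217.] [578. -28.] (array([579.9, -23.2]), np.float64(-0.254), array([ 92.7, 122.2]), array([573.1, -26.6], dtype=float32))
cutter1_head 0.41 [309. 219.] [571. -33.] 
2.9667 [592.20480653  55.11888722 404.92441485] [ 3.14139262e+00 -5.63334507e-05  2.91752301e+00] [ 0.03547301  1.01759275 -0.02323093]
```

View pics/w1.png

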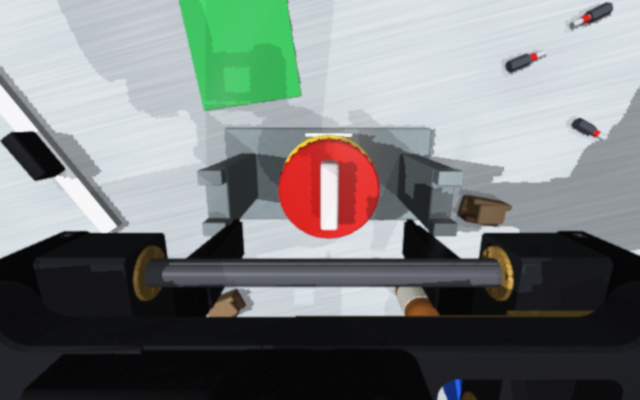

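The wrist view shows the cap at (329,190) with the white wing running from (329,162) to (329,229). Three cutters are at (590,16), (523,62) and (587,128). I'll refine the wing position and the cutters from this view.

```bash
cat >> h.py <<'E'
def wing(p,z,win):
    """white blob in window at height z"""
    im=cv2.cvtColor(p["image"],cv2.COLOR_RGB2HSV); m=(im[:,:,1]<50)&(im[:,:,2]>120)
    w=np.zeros_like(m); w[win[1]:win[3],win[0]:win[2]]=1; return axis(p,m&w,z)
E
python3 - <<'E'
from h import *
p=read_camera("wrist")
print(wing(p,123,(305,158,355,234)))
for r in cut_out("cutter1_head",p):
    print(round(r["confidence"],2),np.round(r["at"]),axis(p,r["region"],6),r["region"].sum())
for uv in ((590,16),(523,62),(587,128)): print(at_z(p,uv,6))
print(env.state()["eef_pos"])
E
```

```text
(array([596.2,  65. ]), np.float64(-0.224), array([34.7, 61.5]), array([593.9,  55.2], dtype=float32))
0.96 [588.  22.] (array([487.9, 379.7]), np.float64(-1.335), array([13.5, 47.3]), array([487.1, 382.3], dtype=float32)) 455
0.64 [478. 216.] (array([688.9, 241.1]), np.float64(1.168), array([35.4, 66.6]), array([687.4, 239.7], dtype=float32)) 1200
[482.7577071  384.85217035]
[514.29726486 308.89702926]
[606.58317023 379.62751269]
[592.33675157  55.04675237 405.01448171]
```

Call:
{"fn": "move_arm", "kwargs": {"commands": [[[0.05,0,-0.6],0,1],[[0,0,-0.7],0,1],[[0,0,-0.7],0,1],[[0,0,-0.7],0,1],[[0,0,-0.5],0,1],[[0,0,-0.38],0,1],[[0,0,-0.2],0,1],[[0,0,0],0,1],[[0,0,0],0,-1],[[0,0,0],0,-1],[[0,0,0],0,-1],[[0,0,0],0,-1],[[0,0,0],0,-1],[[0,0,0],0,-1],[[0,0,0],0,-1],[[0,0,0],0,-1],[[0,0,0],0,-1]]}}

```text
t: 4.48
eef_pos: [594.2, 54.1, 291.4]
tcp_rot: [3.142, -0.0, 2.916]
ft_force: [-0.5, -0.8, -0.5]
opening: 0.428
grip_force: 0.0
```

Call:
{"fn": "move_arm", "kwargs": {"commands": [[[0,0,0],0,-1],[[0,0,0],0,-1],[[0,0,0],0,-1],[[0,0,0],0,-1],[[0,0,0],0,-1],[[0,0,0],0,-1],[[0,0,0],0,-1],[[0,0,0],0,-1],[[0,0,0],0,-1],[[0,0,0],0,-1],[[0,0,0],0,-1],[[0,0,0],0,-1]]}}

```text
t: 5.48
eef_pos: [594.3, 54.7, 291.3]
tcp_rot: [3.141, 0.0, 2.916]
ft_force: [1.3, 4.6, -0.7]
opening: 0.167
grip_force: 30.0
```

Call:
{"fn": "move_arm", "kwargs": {"commands": [[[0,0,-0.1],0,-1],[[0,0,-0.1],0,-1],[[0,0,-0.1],0,-1],[[0,0,0],0,-1],[[0,0,0],0,-1]]}}

```text
t: 5.9
eef_pos: [594.2, 54.6, 283.8]
tcp_rot: [3.14, 0.001, 2.916]
ft_force: [-3.4, 5.5, 17.1]
opening: 0.168
grip_force: 30.0
```

Call:
{"fn": "move_arm", "kwargs": {"commands": [[[0,0,-0.1],0,-1],[[0,0,0],0,-1],[[0,0,0],0,-1]]}}

```text
t: 6.15
eef_pos: [594.2, 54.7, 281.3]
tcp_rot: [3.14, 0.002, 2.916]
ft_force: [-4.7, 5.6, 19.8]
opening: 0.164
grip_force: 30.0
```

Call:
{"fn": "move_arm", "kwargs": {"commands": [[[0,0,-0.03],0.2,-1],[[0,0,0],0.6,-1],[[0,0,0],0.8,-1],[[0,0,0],0.8,-1],[[0,0,0],0.8,-1],[[0,0,0],0.8,-1],[[0,0,0],0.8,-1],[[0,0,0],0.8,-1],[[0,0,0],0.8,-1],[[0,0,0],0.8,-1],[[0,0,0],0.8,-1],[[0,0,0],0.8,-1],[[0,0,0],0.8,-1],[[0,0,0],0.4,-1],[[0,0,0],0,-1],[[0,0,0],0,-1]]}}

```text
t: 7.48
eef_pos: [595.1, 54.1, 281.2]
tcp_rot: [-3.139, 0.005, -2.567]
ft_force: [1.0, 0.7, 21.7]
opening: 0.162
grip_force: 30.0
```

Call:
{"fn": "move_arm", "kwargs": {"commands": [[[0,0,0.15],0,-1],[[0,0,0.2],0,-1],[[0,0,0.2],0,-1],[[0,0,0.2],0,-1],[[0,0,0.2],0,-1],[[0,0,0.3],0,-1],[[0,0,0],0,-1]]}}

```text
t: 8.07
eef_pos: [594.4, 54.1, 317.3]
tcp_rot: [-3.141, 0.001, -2.567]
ft_force: [-0.5, 0.1, -1.4]
opening: 0.169
grip_force: 30.0
```

```bash
python3 - <<'E'
from h import *
p=read_camera("wrist"); save(p,"w2.png"); s=env.state(); print(s["ft_force"],s["eef_pos"])
E
```

```text
[-0.29164334  0.10567993 -1.36485259] [594.25399135  54.11015157 316.62118287]
```

View pics/w2.png

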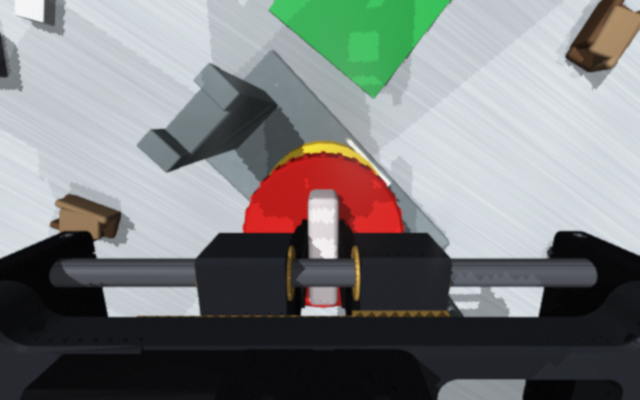

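Cap is off: the wing is held at (322,245) and the red skirt is above the yellow neck. Carrying it to the mat.

Call:
{"fn": "move_arm", "kwargs": {"commands": [[[0,0,0.5],0,-1],[[0,0,0.8],0,-1],[[0,0,0.8],0,-1],[[-0.2,-0.08,0],0,-1],[[-0.5,-0.2,0],0,-1],[[-0.7,-0.27,0],0,-1],[[-0.7,-0.27,0],0,-1],[[-0.7,-0.27,0],0,-1],[[-0.7,-0.27,0],0,-1],[[-0.7,-0.27,0],0,-1],[[-0.7,-0.27,0],0,-1],[[-0.45,-0.17,-0.4],0,-1],[[-0.07,-0.03,-0.8],0,-1],[[0,0,-0.9],0,-1],[[0,0,-0.9],0,-1],[[0,0,-0.9],0,-1],[[0,0,-0.7],0,-1],[[0,0,-0.3],0,-1],[[0,0,0],0,-1]]}}

```text
t: 9.7
eef_pos: [431.0, -8.9, 229.7]
tcp_rot: [3.138, -0.003, -2.567]
ft_force: [-0.1, 0.5, -1.5]
opening: 0.167
grip_force: 30.0
```

Call:
{"fn": "move_arm", "kwargs": {"commands": [[[0,0,-0.08],0,-1],[[0,0,-0.08],0,-1],[[0,0,-0.05],0,-1],[[0,0,0],0,-1]]}}

```text
t: 10.03
eef_pos: [431.6, -8.9, 226.0]
tcp_rot: [-3.141, 0.001, -2.567]
ft_force: [-1.1, -0.1, -1.0]
opening: 0.166
grip_force: 30.0
```

Call:
{"fn": "move_arm", "kwargs": {"commands": [[[0,0,-0.05],0,-1],[[0,0,-0.05],0,-1],[[0,0,-0.05],0,-1],[[0,0,0],0,-1],[[0,0,0],0,-1]]}}

```text
t: 10.45
eef_pos: [431.6, -8.9, 221.9]
tcp_rot: [-3.141, 0.001, -2.567]
ft_force: [-2.6, 0.1, 13.9]
opening: 0.163
grip_force: 30.0
```

Call:
{"fn": "move_arm", "kwargs": {"commands": [[[0,0,0.02],0,-1],[[0,0,0],0,-1],[[0,0,0],0,0],[[0,0,0],0,0],[[0,0,0],0,0],[[0,0,0],0,0],[[0,0,0],0,0],[[0,0,0],0,0],[[0,0,0],0,0],[[0,0,0],0,0],[[0,0,0.2],0,0],[[0,0,0.6],0,0],[[0,0,0.8],0,0],[[0,0,1],0,0],[[0,0,1],0,0],[[0,0,1],0,0],[[0,0,0.8],0,0],[[0,0,0.5],0,0],[[0,0,0],0,0]]}}

```text
t: 12.03
eef_pos: [431.5, -8.8, 402.0]
tcp_rot: [-3.138, 0.004, -2.567]
ft_force: [-0.2, -0.1, 0.8]
opening: 0.497
grip_force: 0.0
```

```bash
python3 - <<'E'
from h import *
p=read_camera("wrist"); save(p,"w3.png"); s=env.state(); print(s["t"],s["eef_pos"])
for th,z in (("cap_grip",30),("mat_top",2)):
    for r in cut_out(th,p):
        if r["confidence"]>.3: print(th,round(r["confidence"],2),np.round(r["at"]),*axis(p,r["region"],z), r["region"].sum())
E
```

```text
12.0833 [431.31933181  -8.79300773 400.21027817]
cap_grip 0.91 [324. 181.] [432.6  -9.5] 1.376 [97.  98.7] [431.5 -10. ] 5490
mat_top 0.79 [324. 135.] [431.8  -9.6] 1.483 [119.2 119.7] [419.9 -16.3] 3315
mat_top 0.56 [489. 202.] [346.2 186.3] 0.097 [45.3 55.3] [346.3 185.9] 1399
```

View pics/w3.png

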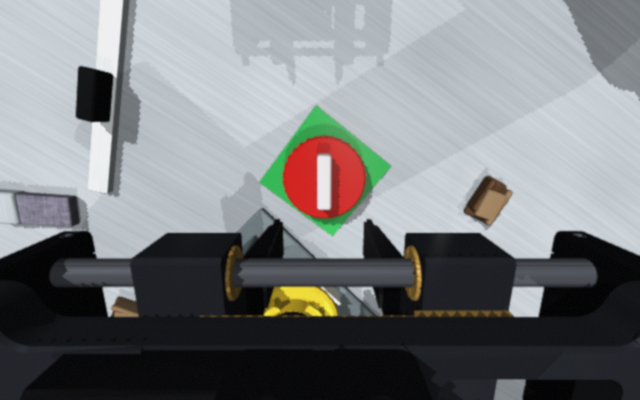

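Cap stands upright at the mat centre, with the cap at (324,178) on the green square. Next, the cutters.

Call:
{"fn": "move_arm", "kwargs": {"commands": [[[0.17,0.59,0],-0.5,0],[[0.17,0.59,0],-1,0],[[0.17,0.59,0],-1,0],[[0.17,0.59,0],-1,0],[[0.17,0.59,0],-1,0],[[0.17,0.59,0],-1,0],[[0.17,0.59,0],-1,0],[[0.17,0.59,0],-1,0],[[0.17,0.59,0],-1,0],[[0.17,0.59,0],-1,0],[[0.17,0.59,0],-1,0],[[0.17,0.59,0],-1,0],[[0.17,0.59,0],-1,0],[[0.17,0.59,0],-1,0],[[0.17,0.59,0],-1,0],[[0.17,0.59,0],-1,0],[[0.17,0.59,0],-1,0],[[0.17,0.59,0],-1,0],[[0.17,0.59,0],-1,0],[[0.17,0.59,0],-1,0]]}}

```text
t: 13.85
eef_pos: [533.9, 346.0, 396.8]
tcp_rot: [-3.139, -0.0, 2.152]
ft_force: [-0.1, -0.3, -0.4]
opening: 0.5
grip_force: 0.0
```

Call:
{"fn": "move_arm", "kwargs": {"commands": [[[0,0,0],-1,0],[[0,0,0],-1,0],[[0,0,0],-1,0],[[0,0,0],-0.8,0],[[0,0,0],-0.3,0],[[0,0,0],0,0],[[0,0,0],0,0]]}}

```text
t: 14.43
eef_pos: [533.7, 345.1, 397.8]
tcp_rot: [-3.14, 0.0, 1.83]
ft_force: [0.1, -0.0, 1.0]
opening: 0.5
grip_force: 0.0
```

```bash
cat >> h.py <<'E'
def cutters(p,z=6):
    """dark heads: head centre + axis from dark blob and red band"""
    hsv=cv2.cvtColor(p["image"],cv2.COLOR_RGB2HSV)
    red=((hsv[:,:,0]<8)|(hsv[:,:,0]>172))&(hsv[:,:,1]>130)&(hsv[:,:,2]>70)
    n,l,st,ce=cv2.connectedComponentsWithStats(red.astype(np.uint8))
    out=[]
    for i in range(1,n):
        if 6<st[i,4]<250: out.append((ce[i].round(1),st[i,4],at_z(p,ce[i],3.5).round(1)))
    return out
E
python3 - <<'E'
from h import *
p=read_camera("wrist"); save(p,"w4.png"); s=env.state(); print(s["t"],s["eef_pos"],s["tcp_rot"])
for r in cut_out("cutter1_head",p):
    print(round(r["confidence"],2),np.round(r["at"]),*axis(p,r["region"],5), r["region"].sum())
for c in cutters(p): print(c)
E
```

```text
14.4833 [533.66727992 345.09398735 398.10759636] [-3.14072158e+00  1.99848632e-04  1.83008231e+00]
0.54 [292. 136.] [487.7 378. ] -1.33 [13.3 41.6] [487.  380.3] 349
(array([293.5, 145. ]), np.int32(30), array([489. , 371.8]))
(array([397.9, 164.1]), np.int32(32), array([618.8, 382.3]))
(array([303. , 196.6]), np.int32(27), array([515.8, 312.1]))
```

View pics/w4.png

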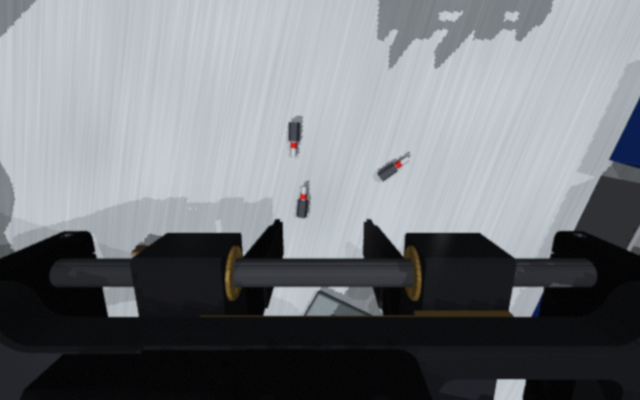

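Three cutters are visible: A with its head at (294,131), B with its head at (302,208), and C with its head at (388,171). I'll compute head centres and axes from the dark blob and the red band.

```bash
cat >> h.py <<'E'
def heads(p):
    """per red band: head centre, axis angle, 40 mm-body middle"""
    g=p["image"].max(2)
    for uv,n,b in cutters(p):
        v,u=np.nonzero(g<95); k=np.hypot(u-uv[0],v-uv[1])<90; u,v=u[k],v[k]
        if not len(u): continue
        m=np.zeros(g.shape,np.uint8); m[v,u]=1
        q,l,st,ce=cv2.connectedComponentsWithStats(m)
        c=[i for i in range(1,q) if 30<st[i,4]<4000]
        if not c: continue
        i=min(c,key=lambda i:np.hypot(*(ce[i]-uv)))
        P=np.array([at_z(p,(x,y),7) for y,x in zip(*np.nonzero(l==i))],np.float32); h=P.mean(0)
        rc,wh,an=cv2.minAreaRect(P); d=b-h; a=np.arctan2(d[1],d[0])
        print("band",b,"head",h.round(1),"rect",np.round(wh,1),"dist",np.hypot(*d).round(1),"angle",a.round(3),"mid",(h+9*d/np.hypot(*d)).round(1))
E
python3 - <<'E'
from h import *
p=read_camera("wrist"); heads(p)
E
```

```text
band [489.1 372. ] head [486.4 388.1] rect [12.  22.2] dist 16.3 angle -1.407 mid [487.9 379.2]
band [618.7 382.3] head [607.5 371.2] rect [22.3 12.8] dist 15.7 angle 0.781 mid [613.9 377.6]
band [515.6 311.8] head [518.5 298.6] rect [13.  23.3] dist 13.5 angle 1.783 mid [516.6 307.4]
```

Call:
{"fn": "move_arm", "kwargs": {"commands": [[[-0.13,-0.36,-0.4],-0.3,0],[[-0.13,-0.36,-0.8],-0.3,0],[[-0.13,-0.36,-0.9],0,0],[[-0.14,-0.37,-0.9],0,0],[[0,0,-0.9],0,0],[[0,0,-0.9],0,0],[[0,0,-0.8],0,0],[[0,0,-0.6],0,0],[[0,0,-0.4],0,0],[[0,0,-0.2],0,0],[[0,0,-0.05],0,0],[[0,0,0],0,0],[[0,0,0],0,-1],[[0,0,0],0,-1],[[0,0,0],0,-1],[[0,0,0],0,-1],[[0,0,0],0,-1],[[0,0,0],0,-1],[[0,0,0],0,-1],[[0,0,0],0,-1]]}}

```text
t: 16.25
eef_pos: [517.8, 301.7, 193.5]
tcp_rot: [3.141, -0.0, 1.78]
ft_force: [-0.4, -0.7, 4.1]
opening: 0.129
grip_force: 29.9
```

Call:
{"fn": "move_arm", "kwargs": {"commands": [[[0,0,0],0,-1],[[0,0,0],0,-1],[[0,0,0],0,-1],[[0,0,0],0,-1],[[0,0,0],0,-1],[[0,0,0],0,-1]]}}

```text
t: 16.75
eef_pos: [517.8, 301.7, 193.5]
tcp_rot: [3.141, -0.0, 1.78]
ft_force: [-0.6, -1.5, 5.6]
opening: 0.128
grip_force: 29.9
```

Call:
{"fn": "move_arm", "kwargs": {"commands": [[[0,0,0.3],0,-1],[[0,0,0.7],0,-1],[[0,0,0.9],0,-1],[[0,0,0.9],0,-1],[[0,-0.1,0.9],0,-1],[[0.15,-0.4,0.8],0,-1],[[0.25,-0.8,0.5],0,-1],[[0.27,-0.88,0.2],0,-1],[[0.27,-0.9,0],0,-1],[[0.27,-0.9,0],0,-1],[[0.27,-0.9,0],0,-1],[[0.27,-0.9,0],0,-1],[[0.27,-0.9,0],0,-1],[[0.27,-0.85,0],0,-1],[[0.2,-0.6,0],0,-1],[[0.15,-0.45,0],0,-1],[[0.1,-0.25,0],0,-1],[[0.11,-0.5,0],0,-1],[[0,0,0],0,-1],[[0,0,0],0,-1]]}}

```text
t: 18.42
eef_pos: [603.2, 21.6, 349.2]
tcp_rot: [-3.141, -0.0, 1.78]
ft_force: [0.6, -0.4, -0.5]
opening: 0.129
grip_force: 29.9
```

Call:
{"fn": "move_arm", "kwargs": {"commands": [[[-0.14,0.45,0],0,-1],[[-0.13,0.46,-0.2],0,-1],[[0,0,-0.5],0,-1],[[0,0,-0.6],0,-1],[[0,0,-0.5],0,-1],[[0,0,-0.35],0,-1],[[0,0,0],0,-1],[[0,0,0],0,-1],[[0,0,0],0,-0.4],[[0,0,0],0,-0.4],[[0,0,0],0,-0.4],[[0,0,0],0,-0.4],[[0,0,0],0,-0.4],[[0,0,0.2],0,-0.4],[[0,0,0.5],0,-0.3],[[0,0,0.7],0,0],[[0,0,0.7],0,0],[[0,0,0.3],0,0],[[0,0,0],0,0]]}}

```text
t: 20.0
eef_pos: [595.2, 49.0, 359.1]
tcp_rot: [3.138, 0.001, 1.78]
ft_force: [-0.6, -0.8, 0.4]
opening: 0.494
grip_force: 0.0
```

```bash
python3 - <<'E'
from h import *
s=env.state(); print(s["eef_pos"])
p=read_camera("wrist"); save(p,"w5.png")
q=read_camera("top"); save(q,"t5.png"); heads(q)
E
```

```text
[595.23936411  49.03085112 359.05528287]
band [491.2 375.2] head [487.5 388.8] rect [12.4 25. ] dist 14.1 angle -1.302 mid [489.8 380.1]
```

View pics/w5.png

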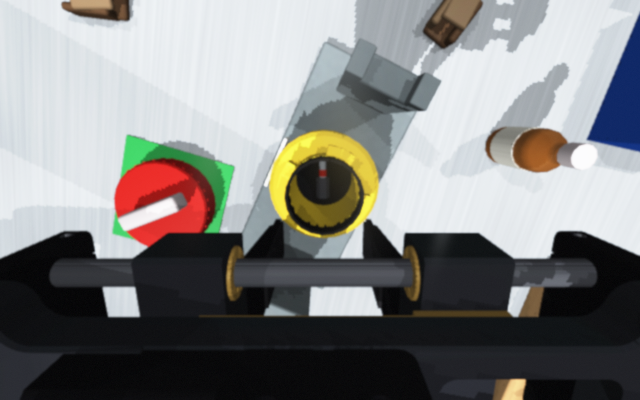

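Cutter B lies inside the tub at (323,180). Moving over cutter A.

Call:
{"fn": "move_arm", "kwargs": {"commands": [[[-0.1,0.3,0],0,0],[[-0.25,0.8,0],0,0],[[-0.25,0.8,0],0,0],[[-0.25,0.8,0],0,0],[[-0.25,0.8,0],0,0],[[-0.25,0.8,0],0,0],[[-0.25,0.8,0],0,0],[[-0.25,0.8,0],0,0],[[-0.25,0.8,0],0,0],[[-0.25,0.8,0],0,0],[[-0.25,0.8,0],0,0],[[-0.25,0.8,-0.2],0,0],[[-0.25,0.8,-0.5],0,0],[[-0.25,0.8,-0.6],0,0],[[-0.25,0.8,-0.6],0,0],[[-0.25,0.51,-0.5],0,0],[[0,0,0],0,0],[[0,0,0],0,0]]}}

```text
t: 21.6
eef_pos: [478.7, 410.1, 283.0]
tcp_rot: [-3.139, 0.001, 1.782]
ft_force: [0.1, -1.4, -0.3]
opening: 0.498
grip_force: 0.0
```

```bash
python3 - <<'E'
from h import *
p=read_camera("wrist"); print(env.state()["eef_pos"]); heads(p)
E
```

```text
[479.31848969 409.43965201 284.06387679]
band [489.6 370.4] head [486.1 388.6] rect [12.5 25.3] dist 18.5 angle -1.379 mid [487.8 379.8]
```

Call:
{"fn": "move_arm", "kwargs": {"commands": [[[0.12,-0.4,-0.3],-0.25,0],[[0.13,-0.4,-0.7],0,0],[[0,0,-0.8],0,0],[[0,0,-0.6],0,0],[[0,0,-0.4],0,0],[[0,0,-0.2],0,0],[[0,0,-0.05],0,0],[[0,0,0],0,0],[[0,0,0],0,-1],[[0,0,0],0,-1],[[0,0,0],0,-1],[[0,0,0],0,-1],[[0,0,0],0,-1],[[0,0,0],0,-1],[[0,0,0],0,-1],[[0,0,0],0,-1],[[0,0,0],0,-1],[[0,0,0],0,-1]]}}

```text
t: 23.15
eef_pos: [487.1, 385.4, 193.4]
tcp_rot: [3.141, -0.0, 1.76]
ft_force: [-1.5, -0.5, 4.5]
opening: 0.134
grip_force: 30.0
```

Call:
{"fn": "move_arm", "kwargs": {"commands": [[[0,0,0.4],0,-1],[[0,0,0.8],0,-1],[[0,0,1],0,-1],[[0,0,1],0,-1],[[0.1,-0.24,0.9],0,-1],[[0.25,-0.78,0.7],0,-1],[[0.25,-0.78,0.4],0,-1],[[0.25,-0.78,0],0,-1],[[0.25,-0.78,0],0,-1],[[0.25,-0.78,0],0,-1],[[0.25,-0.78,0],0,-1],[[0.25,-0.78,0],0,-1],[[0.25,-0.78,0],0,-1],[[0.25,-0.78,0],0,-1],[[0.25,-0.78,0],0,-1],[[0.25,-0.78,0],0,-1],[[0.25,-0.78,0],0,-1],[[0.25,-0.78,0],0,-1],[[0.18,-0.45,0],0,-1],[[0,0,0],0,-1]]}}

```text
t: 24.82
eef_pos: [593.7, 58.2, 349.7]
tcp_rot: [3.141, 0.0, 1.758]
ft_force: [0.3, -0.4, 0.0]
opening: 0.132
grip_force: 30.0
```

Call:
{"fn": "move_arm", "kwargs": {"commands": [[[0,0,-0.3],0,-1],[[0,0,-0.5],0,-1],[[0,0,-0.6],0,-1],[[0,0,-0.5],0,-1],[[0,0,-0.3],0,-1],[[0,0,0],0,-1],[[0,0,0],0,-1],[[0,0,0],0,-0.4],[[0,0,0],0,-0.4],[[0,0,0],0,-0.4],[[0,0,0],0,-0.4],[[0,0,0],0,-0.4],[[0,0,0.2],0,-0.4],[[0,0,0.5],0,-0.3],[[0,0,0.7],0,0],[[0,0,0.7],0,0],[[0,0,0.3],0,0],[[0,0,0],0,0]]}}

```text
t: 26.32
eef_pos: [593.1, 60.4, 357.6]
tcp_rot: [3.138, 0.001, 1.76]
ft_force: [-0.1, -0.2, 0.3]
opening: 0.493
grip_force: 0.0
```

```bash
python3 - <<'E'
from h import *
print(env.state()["eef_pos"]); p=read_camera("wrist"); q=read_camera("top")
im=np.hstack([p["image"][100:260,240:400],q["image"][180:300,100:260][:, :].repeat(1,0)[:160] if 0 else cv2.copyMakeBorder(q["image"][190:290,110:270],30,30,0,0,0)])
cv2.imwrite("pics/c6.png",cv2.resize(im[:,:,::-1],None,fx=2.4,fy=2.4))
for r in cut_out("cutter1_head",q): print(round(r["confidence"],2),axis(q,r["region"],5))
E
```

```text
[593.11304309  60.42416769 357.559806  ]
0.53 (array([ 694.7, -342.5]), np.float64(-1.072), array([ 43.6, 205.1]), array([ 685.4, -325.9], dtype=float32))
0.25 (array([ 523.7, -473.7]), np.float64(-0.199), array([ 53.3, 190.1]), array([ 535.8, -482.8], dtype=float32))
```

View pics/c6.png

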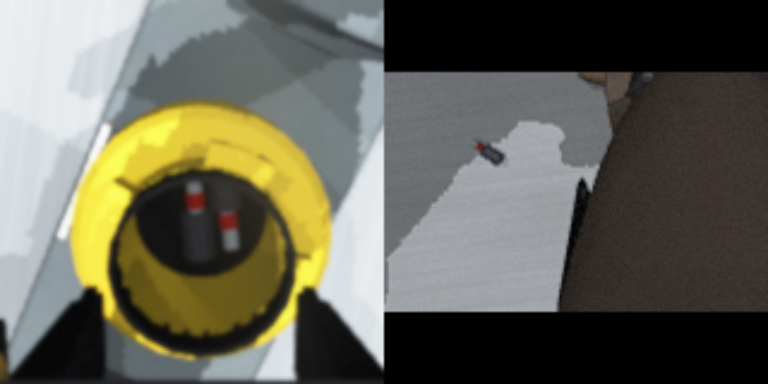

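The left crop shows two cutters in the tub. The right crop shows cutter C still at about top-camera pixel (153,223). Fetching C.

Call:
{"fn": "move_arm", "kwargs": {"commands": [[[0.03,0.3,0],-0.5,0],[[0.03,0.7,0],-0.8,0],[[0.03,0.8,0],-0.9,0],[[0.03,0.8,0],-0.9,0],[[0.04,0.8,0],-0.9,0],[[0.04,0.8,0],-0.9,0],[[0.04,0.8,0],-0.9,0],[[0.04,0.8,0],-0.9,0],[[0.04,0.8,0],-0.9,0],[[0.04,0.8,0],-0.9,0],[[0.04,0.8,-0.2],-0.9,0],[[0.04,0.8,-0.4],-0.9,0],[[0.04,0.8,-0.6],-0.9,0],[[0.04,0.5,-0.6],-0.9,0],[[0,0.2,-0.4],0,0],[[0,0,-0.2],0,0],[[0,0,0],0,0],[[0,0,0],0,0]]}}

```text
t: 27.97
eef_pos: [608.9, 374.5, 283.2]
tcp_rot: [-3.142, 0.001, 0.793]
ft_force: [0.2, -0.7, -0.1]
opening: 0.503
grip_force: 0.0
```

```bash
python3 - <<'E'
from h import *
p=read_camera("wrist"); print(env.state()["eef_pos"],env.state()["tcp_rot"]); heads(p)
E
```

```text
[609.01578413 374.4342358  283.99433755] [ 3.14119560e+00 -5.29719761e-04  7.92642132e-01]
band [617.4 381.2] head [608.3 370.5] rect [23.  12.8] dist 14.0 angle 0.863 mid [614.1 377.4]
```

Call:
{"fn": "move_arm", "kwargs": {"commands": [[[0.04,-0.05,-0.3],0.35,0],[[0,0,-0.7],0.35,0],[[0,0,-0.8],0,0],[[0,0,-0.6],0,0],[[0,0,-0.4],0,0],[[0,0,-0.2],0,0],[[0,0,-0.05],0,0],[[0,0,0],0,0],[[0,0,0],0,-1],[[0,0,0],0,-1],[[0,0,0],0,-1],[[0,0,0],0,-1],[[0,0,0],0,-1],[[0,0,0],0,-1],[[0,0,0],0,-1],[[0,0,0],0,-1],[[0,0,0],0,-1],[[0,0,0],0,-1]]}}

```text
t: 29.52
eef_pos: [609.8, 374.0, 191.9]
tcp_rot: [3.141, -0.0, 0.848]
ft_force: [0.1, 0.0, 3.3]
opening: 0.131
grip_force: 30.0
```

Call:
{"fn": "move_arm", "kwargs": {"commands": [[[0,0,0.4],0,-1],[[0,0,0.8],0,-1],[[0,0,1],0,-1],[[0,0,1],0,-1],[[0,-0.24,0.9],0,-1],[[-0.05,-0.78,0.75],0,-1],[[-0.05,-0.78,0.4],0,-1],[[-0.05,-0.78,0],0,-1],[[-0.05,-0.78,0],0,-1],[[-0.05,-0.78,0],0,-1],[[-0.05,-0.78,0],0,-1],[[-0.05,-0.78,0],0,-1],[[-0.05,-0.78,0],0,-1],[[-0.05,-0.78,0],0,-1],[[-0.05,-0.78,0],0,-1],[[-0.05,-0.78,0],0,-1],[[-0.05,-0.78,0],0,-1],[[-0.05,-0.78,0],0,-1],[[0,-0.4,0],0,-1],[[0,0,0],0,-1]]}}

```text
t: 31.18
eef_pos: [590.3, 48.6, 349.8]
tcp_rot: [3.141, -0.0, 0.846]
ft_force: [-0.0, 0.3, -0.3]
opening: 0.133
grip_force: 30.0
```

Call:
{"fn": "move_arm", "kwargs": {"commands": [[[0,0,-0.3],0,-1],[[0,0,-0.5],0,-1],[[0,0,-0.6],0,-1],[[0,0,-0.5],0,-1],[[0,0,-0.3],0,-1],[[0,0,0],0,-1],[[0,0,0],0,-1],[[0,0,0],0,-0.4],[[0,0,0],0,-0.4],[[0,0,0],0,-0.4],[[0,0,0],0,-0.4],[[0,0,0],0,-0.4],[[0,0,0.2],0,-0.4],[[0,0,0.5],0,-0.3],[[0,0,0.7],0,0],[[0,0,0.7],0,0],[[0,0,0.3],0,0],[[0,0,0],0,0]]}}

```text
t: 32.68
eef_pos: [590.4, 50.5, 357.6]
tcp_rot: [3.138, -0.003, 0.848]
ft_force: [-0.2, 0.6, -0.6]
opening: 0.491
grip_force: 0.0
```

```bash
python3 - <<'E'
from h import *
print(env.state()["eef_pos"]); p=read_camera("wrist"); q=read_camera("scene")
cv2.imwrite("pics/c7.png",cv2.resize(np.hstack([p["image"][80:280,240:400],q["image"][150:350,170:490]])[:,:,::-1],None,fx=1.65,fy=1.65))
for r in cut_out("cutter1_head",q): print(round(r["confidence"],2),r["at"])
for u in cutters(q): print(u)
E
```

```text
[590.43468866  50.51415172 357.55016696]
```

View pics/c7.png

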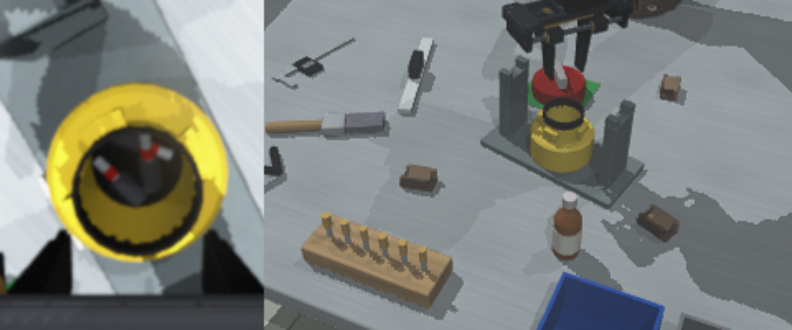

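```bash
python3 - <<'E'
from h import *
for n in ("scene","top"):
    p=read_camera(n)
    for src in (n+"0",None):
        if src: q=dict(p); q["image"]=cv2.imread(f"pics/{src}.png")[:,:,::-1].copy()
        else: q=p
        h=cv2.cvtColor(q["image"],cv2.COLOR_RGB2HSV); red=((h[:,:,0]<8)|(h[:,:,0]>172))&(h[:,:,1]>110)&(h[:,:,2]>50)
        k,l,st,ce=cv2.connectedComponentsWithStats(red.astype(np.uint8))
        print(n,src,[(ce[i].round().tolist(),int(st[i,4])) for i in range(1,k) if st[i,4]>1])
p=read_camera("wrist"); q=p["image"]; 
for u in cutters(p): print(u)
E
```

```text
scene scene0 [([351.0, 222.0], 748), ([335.0, 228.0], 3), ([450.0, 250.0], 5), ([475.0, 250.0], 7), ([472.0, 284.0], 6)]
scene None [([348.0, 202.0], 428)]
top top0 [([271.0, 207.0], 1053), ([150.0, 221.0], 7), ([178.0, 256.0], 9), ([155.0, 269.0], 9)]
top None [([309.0, 272.0], 804)]
(array([332.1, 171. ]), np.int32(66), array([606.2,  53.2]))
(array([308.5, 184. ]), np.int32(40), array([577. ,  59.5]))
```

Only three cutters exist in any view, and all are in the tub. Fetching the cap.

Call:
{"fn": "move_arm", "kwargs": {"commands": [[[-0.2,-0.08,0],-0.3,0],[[-0.5,-0.19,0],-0.4,0],[[-0.7,-0.26,0],-0.5,0],[[-0.7,-0.26,0],-0.5,0],[[-0.7,-0.26,0],-0.5,0],[[-0.7,-0.26,0],-0.5,0],[[-0.7,-0.26,0],-0.5,0],[[-0.6,-0.22,-0.2],-0.2,0],[[-0.4,-0.15,-0.4],0,0],[[-0.1,-0.05,-0.7],0,0],[[0,0,-0.8],0,0],[[0,0,-0.8],0,0],[[0,0,-0.7],0,0],[[0,0,-0.5],0,0],[[0,0,-0.3],0,0],[[0,0,-0.1],0,0],[[0,0,0],0,0],[[0,0,0],0,0]]}}

```text
t: 34.48
eef_pos: [430.6, -9.2, 220.4]
tcp_rot: [-3.141, 0.001, 0.575]
ft_force: [-3.0, 0.3, 4.2]
opening: 0.499
grip_force: 2.2
```

Call:
{"fn": "move_arm", "kwargs": {"commands": [[[0.03,0,0.06],0,0],[[0,0,0],0,0],[[0,0,0],0,-1],[[0,0,0],0,-1],[[0,0,0],0,-1],[[0,0,0],0,-1],[[0,0,0],0,-1],[[0,0,0],0,-1],[[0,0,0],0,-1],[[0,0,0],0,-1],[[0,0,0],0,-1],[[0,0,0],0,-1],[[0,0,0],0,-1]]}}

```text
t: 35.57
eef_pos: [432.2, -9.2, 222.0]
tcp_rot: [3.142, 0.0, 0.576]
ft_force: [-0.1, 0.0, -0.9]
opening: 0.166
grip_force: 30.0
```

Call:
{"fn": "move_arm", "kwargs": {"commands": [[[0,0,0.3],0,-1],[[0,0,0.7],0,-1],[[0,0,0.9],0,-1],[[0,0,0.9],0,-1],[[0,0,0.9],0,-1],[[0,0,0.8],0,-1],[[0.1,0.04,0.6],0,-1],[[0.4,0.15,0.33],0,-1],[[0.6,0.23,0],0,-1],[[0.7,0.27,0],0,-1],[[0.7,0.27,0],0,-1],[[0.7,0.27,0],0,-1],[[0.7,0.27,0],0,-1],[[0.7,0.27,0],0,-1],[[0.5,0.2,0],0,-1],[[0.33,0.13,0],0,-1],[[0,0,0],0,-1],[[0,0,0],0,-1],[[0,0,0],0,-1]]}}

```text
t: 37.15
eef_pos: [594.4, 53.6, 385.2]
tcp_rot: [-3.141, 0.001, 0.576]
ft_force: [-1.1, 0.6, -1.5]
opening: 0.168
grip_force: 30.0
```

Call:
{"fn": "move_arm", "kwargs": {"commands": [[[0,0,-0.4],0,-1],[[0,0,-0.6],0,-1],[[0,0,-0.6],0,-1],[[0,0,-0.4],0,-1],[[0,0,-0.3],0,-1],[[0,0,-0.25],0,-1],[[0,0,-0.15],0,-1],[[0,0,-0.1],0,-1],[[0,0,0],0,-1]]}}

```text
t: 37.9
eef_pos: [595.1, 53.8, 300.8]
tcp_rot: [-3.142, 0.0, 0.576]
ft_force: [0.3, -0.5, -1.7]
opening: 0.17
grip_force: 30.0
```

Call:
{"fn": "move_arm", "kwargs": {"commands": [[[0,0,-0.12],0,-1],[[0,0,-0.12],0,-1],[[0,0,-0.1],0,-1],[[0,0,-0.08],0,-1],[[0,0,-0.05],0,-1],[[0,0,0],0,-1],[[0,0,0],0,-1]]}}

```text
t: 38.48
eef_pos: [595.2, 53.8, 288.1]
tcp_rot: [3.141, -0.001, 0.576]
ft_force: [-3.2, 0.3, 13.1]
opening: 0.167
grip_force: 30.0
```

Call:
{"fn": "move_arm", "kwargs": {"commands": [[[0,0,-0.1],0,-1],[[0,0,-0.1],0,-1],[[0,0,-0.03],0,-1],[[0,0,0],0,-1],[[0,0,0],0,-1]]}}

```text
t: 38.9
eef_pos: [595.2, 53.9, 281.9]
tcp_rot: [3.14, -0.002, 0.577]
ft_force: [-4.5, 0.3, 19.5]
opening: 0.16
grip_force: 30.0
```

Call:
{"fn": "move_arm", "kwargs": {"commands": [[[0,0,0],-0.3,-1],[[0,0,0],-0.6,-1],[[0,0,0],-0.8,-1],[[0,0,0],-0.8,-1],[[0,0,0],-0.8,-1],[[0,0,0],-0.8,-1],[[0,0,0],-0.8,-1],[[0,0,0],-0.8,-1],[[0,0,0],-0.8,-1],[[0,0,0],-0.8,-1],[[0,0,0],-0.8,-1],[[0,0,0],-0.8,-1],[[0,0,0],-0.5,-1],[[0,0,0],-0.4,-1],[[0,0,0],0,-1],[[0,0,0],0,-1]]}}

```text
t: 40.23
eef_pos: [595.8, 53.9, 282.4]
tcp_rot: [-3.141, -0.005, -0.207]
ft_force: [0.9, -0.7, 18.5]
opening: 0.165
grip_force: 30.0
```

```bash
python3 - <<'E'
from h import *
s=env.state(); print(s["moment"],s["ft_force"],s["tcp_rot"],s["eef_pos"])
E
```

```text
[0.00438605 0.43145486 0.2639612 ] [ 0.93947908 -0.66039664 18.50400207] [-3.14091382 -0.00513994 -0.20710073] [595.81252881  53.85223795 282.35131601]
```

Call:
{"fn": "move_arm", "kwargs": {"commands": [[[0,0,-0.03],-0.3,-1],[[0,0,0],-0.3,-1],[[0,0,0],-0.25,-1],[[0,0,0],0,-1],[[0,0,0],0,-1]]}}

```text
t: 40.65
eef_pos: [595.5, 54.0, 281.5]
tcp_rot: [-3.141, -0.004, -0.274]
ft_force: [-3.2, -0.1, 21.7]
opening: 0.173
grip_force: 30.6
```

```bash
python3 - <<'E'
from h import *
s=env.state(); print(s["moment"],s["ft_force"],s["tcp_rot"],s["eef_pos"])
E
```

```text
[0.21033835 0.85890731 0.77996111] [-3.16808279 -0.08788431 21.74821194] [-3.14103896 -0.00410507 -0.27387145] [595.50847037  54.02141266 281.52774034]
```

Call:
{"fn": "move_arm", "kwargs": {"commands": [[[0,0,0.08],0,-1],[[0,0,0.08],0,-1],[[0,0,0.08],0,-1],[[0,0,0.06],0,-1],[[0,0,0],0,-1],[[0,0,0],0,-1]]}}

```text
t: 41.15
eef_pos: [595.3, 54.2, 289.3]
tcp_rot: [-3.141, -0.002, -0.274]
ft_force: [-2.7, 2.8, 11.5]
opening: 0.167
grip_force: 30.2
```

Call:
{"fn": "move_arm", "kwargs": {"commands": [[[0,0,0.06],0,-1],[[0,0,0.05],0,-1],[[0,0,0.04],0,-1],[[0,0,0],0,-1],[[0,0,0],0,-1]]}}

```text
t: 41.57
eef_pos: [595.4, 54.3, 291.2]
tcp_rot: [-3.141, 0.0, -0.275]
ft_force: [6.1, 5.6, -13.7]
opening: 0.165
grip_force: 30.1
```

The cap resists a 14 N upward pull at locked height, so it is locked. Releasing and checking.

Call:
{"fn": "move_arm", "kwargs": {"commands": [[[0,0,-0.06],0,-1],[[0,0,0],0,-1],[[0,0,0],0,0],[[0,0,0],0,0],[[0,0,0],0,0],[[0,0,0],0,0],[[0,0,0],0,0],[[0,0,0],0,0],[[0,0,0],0,0],[[0,0,0.2],0,0],[[0,0,0.5],0,0],[[0,0,0.8],0,0],[[0,0,0.9],0,0],[[0,0,0.8],0,0],[[0,0,0.5],0,0],[[0,0,0],0,0],[[0,0,0],0,0]]}}

```text
t: 42.98
eef_pos: [594.9, 53.8, 402.4]
tcp_rot: [-3.141, -0.001, -0.276]
ft_force: [-0.2, -0.7, -1.0]
opening: 0.502
grip_force: 0.0
```

```bash
python3 - <<'E'
from h import *
print(env.state()["eef_pos"]); p=read_camera("wrist"); save(p,"w8.png")
for th,z in (("cap_grip",99),):
    for r in cut_out(th,p):
        if r["confidence"]>.3:
            print(*axis(p,r["region"],z)); 
            v,u=np.nonzero(r["region"]); h=cv2.cvtColor(p["image"],cv2.COLOR_RGB2HSV)
            m=np.zeros((400,640),bool); m[v.min():v.max(),u.min():u.max()]=1
            m&=(h[:,:,1]<60)&(h[:,:,2]>110)
            k,l,st,ce=cv2.connectedComponentsWithStats(cv2.erode(m.astype(np.uint8),np.ones((3,3))))
            print([axis(p,l==i,123) for i in range(1,k) if st[i,4]>150])
q=read_camera("top")
for r in cut_out("bar_grip",q)[:2]: print(round(r["confidence"],2),axis(q,r["region"],12))
E
```

```text
[594.88890608  53.82996249 402.36093808]
[597.7  53.9] -1.019 [96.2 96.5] [598.8  53.4]
[(array([643. ,  77.4]), np.float64(-0.316), array([13.4, 26.7]), array([647.6,  78.2], dtype=float32)), (array([633. ,  12.1]), np.float64(1.295), array([10. , 21.3]), array([633.3,   9. ], dtype=float32)), (array([598.2,  52.9]), np.float64(-0.256), array([13.6, 60.6]), array([598.9,  52.8], dtype=float32))]
0.7 (array([ 492.1, -275.9]), np.float64(0.32), array([ 34.5, 234.8]), array([ 488.8, -275. ], dtype=float32))
0.33 (array([579.3, -22.9]), np.float64(-0.235), array([ 92.1, 121.8]), array([572. , -26.9], dtype=float32))
```

View pics/w8.png

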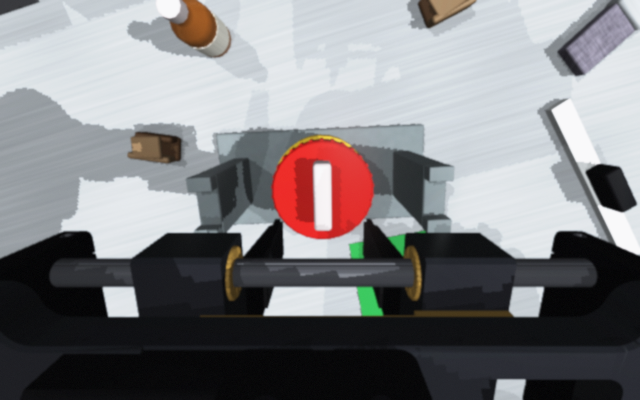

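The cap is seated at (322,190) with the wing along the stand's x. The bar is at the right, with its handle at (610,187). Moving over the bar.

Call:
{"fn": "move_arm", "kwargs": {"commands": [[[-0.1,-0.4,0],0.2,0],[[-0.23,-0.735,0],0.45,0],[[-0.23,-0.735,0],0.5,0],[[-0.23,-0.735,0],0.5,0],[[-0.23,-0.735,0],0.5,0],[[-0.23,-0.735,0],0.5,0],[[-0.23,-0.735,0],0.5,0],[[-0.23,-0.735,0],0.5,0],[[-0.23,-0.735,0],0.5,0],[[-0.23,-0.735,0],0.5,0],[[-0.23,-0.735,0],0.5,0],[[-0.23,-0.735,-0.3],0.5,0],[[-0.23,-0.735,-0.5],0.5,0],[[-0.23,-0.735,-0.6],0.5,0],[[-0.23,-0.735,-0.5],0.5,0],[[-0.1,-0.3,-0.3],0.2,0],[[0,0,0],0,0],[[0,0,0],0,0]]}}

```text
t: 44.68
eef_pos: [492.4, -276.1, 334.9]
tcp_rot: [-3.14, 0.001, 0.311]
ft_force: [-0.3, 0.2, 0.6]
opening: 0.503
grip_force: 0.0
```

```bash
cat >> h.py <<'E'
def bar(p):
    h=cv2.cvtColor(p["image"],cv2.COLOR_RGB2HSV)
    r=cut_out("bar_grip",p)[0]; print(round(r["confidence"],2),r["at"],"all@12",axis(p,r["region"],12))
    for nm,m,z in (("handle",r["region"]&(h[:,:,2]<70),42),("bar",r["region"]&(h[:,:,2]>110),12)):
        m=cv2.morphologyEx(m.astype(np.uint8),cv2.MORPH_OPEN,np.ones((3,3)))
        if m.sum()>20: print(nm,z,axis(p,m>0,z))
E
python3 - <<'E'
from h import *
p=read_camera("wrist"); save(p,"w9.png"); print(env.state()["eef_pos"],env.state()["tcp_rot"]); bar(p)
E
```

```text
[ 492.69500853 -275.58110832  335.63764187] [-3.14097205e+00  3.82340876e-04  3.11430194e-01]
0.47 [79.3, 33.3] all@12 (array([571.8, -14.4]), np.float64(1.346), array([101.3, 116.7]), array([557.6, -21.8], dtype=float32))
handle 42 (array([571.6, -38.6]), np.float64(1.342), array([ 85.9, 104.9]), array([563.8, -38.3], dtype=float32))
bar 12 (array([528.4, -21.2]), np.float64(1.488), array([11.2, 74.4]), array([528.9, -11.2], dtype=float32))
```

View pics/w9.png

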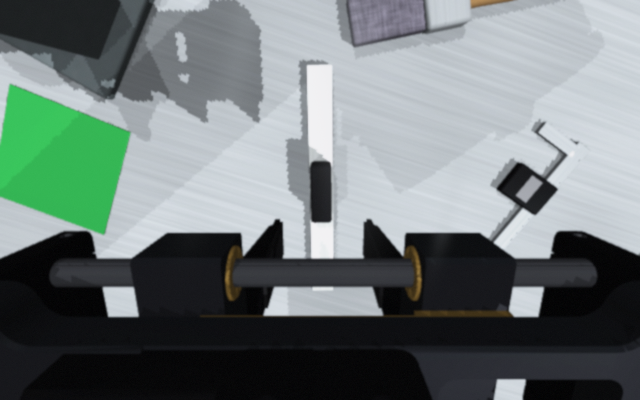

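The bar sits straight below the gripper: handle top at (320,191), ends at (319,65) and (322,290).

```bash
python3 - <<'E'
from h import *
p=read_camera("wrist"); g=p["image"].max(2).astype(int)
m=np.zeros(g.shape,bool); m[150:235,300:345]=g[150:235,300:345]<60
k,l,st,ce=cv2.connectedComponentsWithStats(m.astype(np.uint8)); i=1+np.argmax(st[1:,4])
print("handle",axis(p,l==i,42),st[i])
m=np.zeros(g.shape,bool); m[55:158,295:345]=g[55:158,295:345]>218
k,l,st,ce=cv2.connectedComponentsWithStats(m.astype(np.uint8)); i=1+np.argmax(st[1:,4]); print("bar far half",axis(p,l==i,12),st[i])
for uv in ((319,65),(322,290)): print(at_z(p,uv,12))
print(env.state()["eef_pos"])
E
```

```text
handle (array([ 494.8, -273.1]), np.float64(0.318), array([17.7, 55.1]), array([ 495.1, -272.9], dtype=float32)) [ 311  163   20   59 1114]
bar far half (array([ 562.3, -250.5]), np.float64(0.337), array([23.1, 84.4]), array([ 565.1, -250. ], dtype=float32)) [ 307   66   26   92 2082]
[ 603.34167543 -236.61205241]
[ 382.22227003 -310.80922646]
[ 492.87513474 -275.12671891  336.30150968]
```

Call:
{"fn": "move_arm", "kwargs": {"commands": [[[0,0.04,-0.3],0.1,0],[[0,0,-0.7],0,0],[[0,0,-0.8],0,0],[[0,0,-0.8],0,0],[[0,0,-0.7],0,0],[[0,0,-0.5],0,0],[[0,0,-0.4],0,0],[[0,0,-0.2],0,0],[[0,0,0],0,0],[[0,0,0],0,0],[[0,0,0],0,-1],[[0,0,0],0,-1],[[0,0,0],0,-1],[[0,0,0],0,-1],[[0,0,0],0,-1],[[0,0,0],0,-1],[[0,0,0],0,-1],[[0,0,0],0,-1],[[0,0,0],0,-1],[[0,0,0],0,-1]]}}

```text
t: 46.5
eef_pos: [492.5, -274.6, 204.1]
tcp_rot: [3.141, -0.0, 0.321]
ft_force: [-1.8, 1.8, 5.6]
opening: 0.209
grip_force: 30.0
```

Call:
{"fn": "move_arm", "kwargs": {"commands": [[[0,0,0.4],0,-1],[[0,0,0.7],0,-1],[[0,0,0.9],0,-1],[[0,0,1],0,-1],[[0,0.2,0.9],0,-1],[[0.1,0.4,0.9],0.5,-1],[[0.2,0.7,0.8],0.9,-1],[[0.25,0.75,0.4],0.9,-1],[[0.25,0.75,0.2],0.9,-1],[[0.25,0.75,0],0.9,-1],[[0.25,0.75,0],0.9,-1],[[0.25,0.75,0],0.9,-1],[[0.25,0.75,0],0.9,-1],[[0.25,0.75,0],0.9,-1],[[0.25,0.75,0],0.9,-1],[[0.25,0.75,0],0.9,-1],[[0.25,0.75,0],0.9,-1],[[0.25,0.75,0],0.9,-1],[[0.25,0.75,0],0.9,-1],[[0.15,0.6,0],0.6,-1]]}}

```text
t: 48.17
eef_pos: [596.2, 53.9, 390.3]
tcp_rot: [3.141, -0.0, 1.349]
ft_force: [-0.5, -0.3, -2.4]
opening: 0.21
grip_force: 30.0
```

Call:
{"fn": "move_arm", "kwargs": {"commands": [[[0,0.05,0],0,-1],[[0,0,0],0,-1],[[0,0,0],0,-1],[[0,0,0],0,-1]]}}

```text
t: 48.5
eef_pos: [595.8, 52.9, 390.0]
tcp_rot: [3.142, 0.0, 1.343]
ft_force: [-0.3, 0.8, -2.4]
opening: 0.208
grip_force: 30.0
```

```bash
python3 - <<'E'
from h import *
p=read_camera("wrist"); save(p,"w10.png"); print(env.state()["eef_pos"],env.state()["tcp_rot"],env.state()["ft_force"])
E
```

```text
[595.82118421  52.88130448 389.9594662 ] [3.14149646e+00 1.51375949e-04 1.34265255e+00] [-0.69852395 -0.94280595 -2.02592425]
```

View pics/w10.png

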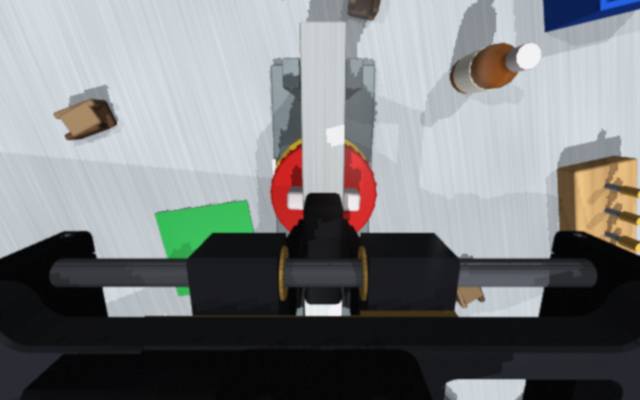

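The held bar (column 301–345) lines up with the far support (272–375) and the cap centre (323). I'll check the along-bar centring from the far end.

```bash
python3 - <<'E'
from h import *
p=read_camera("wrist"); s=env.state(); t=s["eef_pos"][:2]; a=s["tcp_rot"][2]; d=np.array([np.cos(a),np.sin(a)]); n=np.array([-d[1],d[0]])
for nm,uv,z in (("bar end",(323,22),198),("sup L top",(285,58),144),("sup R top",(367,58),144),("sup near L",(273,60),144),("sup near R",(375,60),144),("cap red c",(323.5,189),99)):
    v=at_z(p,uv,z)-t; print(nm,(v@d).round(1),(v@n).round(1))
E
```

```text
bar end 115.5 -0.3
sup L top 108.3 25.7
sup R top 108.3 -30.5
sup near L 107.0 33.9
sup near R 107.1 -36.0
cap red c 6.1 -0.8
```

Call:
{"fn": "move_arm", "kwargs": {"commands": [[[0.04,0.06,-0.2],0,-1],[[0,0,-0.4],0,-1],[[0,0,-0.4],0,-1],[[0,0,-0.3],0,-1],[[0,0,-0.2],0,-1],[[0,0,-0.12],0,-1],[[0,0,-0.08],0,-1],[[0,0,-0.05],0,-1],[[0,0,0],0,-1],[[0,0,0],0,-1]]}}

```text
t: 49.43
eef_pos: [597.3, 55.6, 337.6]
tcp_rot: [3.141, -0.0, 1.344]
ft_force: [-0.1, 0.5, -2.0]
opening: 0.204
grip_force: 30.0
```

Call:
{"fn": "move_arm", "kwargs": {"commands": [[[0,-0.02,-0.05],0,-1],[[0,0,-0.05],0,-1],[[0,0,-0.03],0,-1],[[0,0,0],0,-1],[[0,0,0],0,-1]]}}

```text
t: 49.85
eef_pos: [597.2, 55.0, 334.1]
tcp_rot: [3.141, -0.0, 1.344]
ft_force: [-1.8, -0.4, 3.9]
opening: 0.208
grip_force: 30.0
```

Call:
{"fn": "move_arm", "kwargs": {"commands": [[[0,0,0],0,-0.3],[[0,0,0],0,-0.2],[[0,0,0],0,0],[[0,0,0],0,0],[[0,0,0],0,0],[[0,0,0],0,0],[[0,0,0],0,0],[[0,0,0],0,0],[[0,0,0.2],0,0],[[0,0,0.5],0,0],[[0,0,0.8],0,0],[[0,0,0.9],0,0],[[0,0,0.9],0,0],[[0,0,0.5],0,0],[[-0.5,0.3,0],0,0],[[-0.8,0.5,0],0,0],[[-0.8,0.5,0],0,0],[[-0.8,0.5,0],0,0],[[-0.5,0.3,0],0,0],[[0,0,0],0,0]]}}

```text
t: 51.52
eef_pos: [492.8, 119.3, 448.2]
tcp_rot: [3.142, -0.0, 1.346]
ft_force: [0.1, -0.4, 0.2]
opening: 0.503
grip_force: 0.0
```

```bash
python3 - <<'E'
from h import *
p=read_camera("scene"); q=read_camera("wrist"); print(env.state()["eef_pos"])
a=cv2.resize(p["image"][150:310,270:430],(400,400),interpolation=cv2.INTER_CUBIC); b=cv2.resize(q["image"],(400,250))
b=cv2.copyMakeBorder(b,75,75,0,0,0)
cv2.imwrite("pics/f.png",np.hstack([a,b])[:,:,::-1])
t=read_camera("top")
for r in cut_out("bar_grip",t)[:1]: print(round(r["confidence"],2),axis(t,r["region"],142))
E
```

```text
[495.18901732 118.19881226 448.13675865]
```

View pics/f.png

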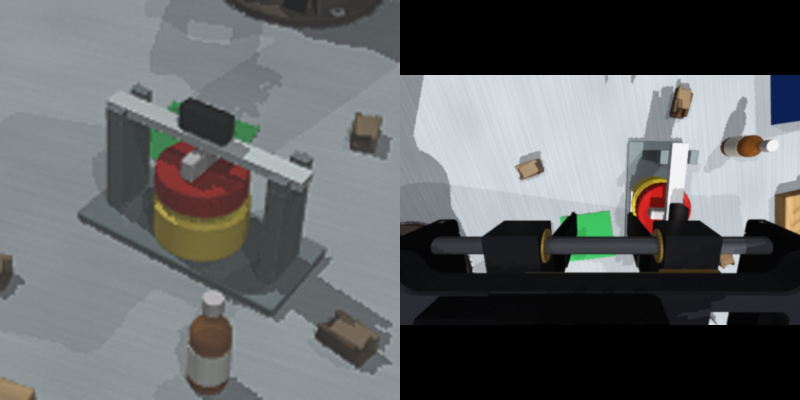

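The bar lies across both supports with its handle at (206,120), the cap under it. I'll back the arm off and take one enlarged check.

Call:
{"fn": "move_arm", "kwargs": {"commands": [[[-0.3,0.5,0],0,0],[[-0.3,0.9,0],0,0],[[-0.3,0.9,0],0,0],[[-0.3,0.9,0],0,0],[[-0.3,0.9,0],0,0],[[-0.3,0.9,0],0,0],[[-0.3,0.9,0],0,0],[[0,0.9,0],0,0],[[0,0.9,0],0,0],[[0,0.5,0],0,0],[[0,0,0],0,0],[[0,0,0],0,0]]}}

```text
t: 52.72
eef_pos: [432.7, 364.0, 446.8]
tcp_rot: [-3.141, 0.001, 1.345]
ft_force: [-0.1, -0.5, -0.6]
opening: 0.498
grip_force: 0.0
```

```bash
python3 - <<'E'
from h import *
p=read_camera("scene"); t=read_camera("top")
a=cv2.resize(p["image"][170:250,300:400],(500,400),interpolation=cv2.INTER_CUBIC); b=cv2.resize(t["image"][170:250,210:340],(650,400),interpolation=cv2.INTER_CUBIC)
cv2.imwrite("pics/f2.png",cv2.resize(np.hstack([a,b]),(800,278))[:,:,::-1])
for r in cut_out("bar_grip",t)[:1]: print(round(r["confidence"],2),axis(t,r["region"],142))
def P(q,w): return cv2.projectPoints(np.array([w],float),np.array(q["rvec"],float),np.array(q["tvec"],float),np.array([[q["fx"],0,q["cx"]],[0,q["fy"],q["cy"]],[0,0,1.]]),None)[0].reshape(2)
d=np.array([.2234,.9747]);c=np.array([596,54])
for k in(-117,117): print("end",k,[P(q,[*(c+k*d),142]).round(1) for q in(p,t)])
E
```

```text
0.86 (array([598.9,  54.3]), np.float64(1.345), array([ 31.2, 235.3]), array([597.4,  54.9], dtype=float32))
end -117 [array([314.2, 187.3]), array([318.6, 206.5])]
end 117 [array([392.2, 220.4]), array([220.3, 197.1])]
```

View pics/f2.png

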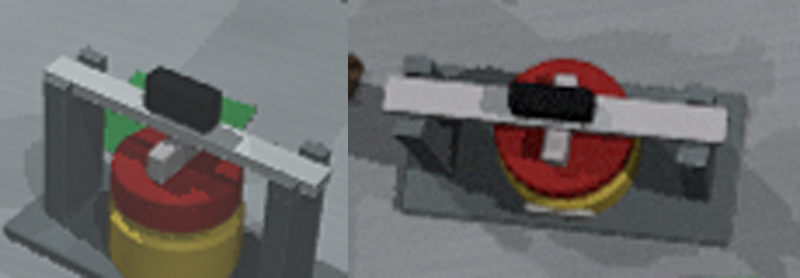

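The bar looks centred, but I can't see the +x cheeks clearly in front of it. I'll check numerically whether the cheek pixels still look as they did in the first pictures.

```bash
python3 - <<'E'
from h import *
def P(q,w): return cv2.projectPoints(np.array(w,float).reshape(-1,3),np.array(q["rvec"],float),np.array(q["tvec"],float),np.array([[q["fx"],0,q["cx"]],[0,q["fy"],q["cy"]],[0,0,1.]]),None)[0].reshape(-1,2)
ey=np.array([.2234,.9747]);ex=np.array([.9747,-.2234]);c=np.array([596,54])
W=lambda x,y,z:[*(c+x*ex+y*ey),z]
for n in("scene","top"):
    p=read_camera(n); o=cv2.imread(f"pics/{n}0.png").max(2); g=p["image"].max(2)
    for y in(97,-97):
        for nm,pt in (("+x cheek top",W(22,y,144)),("-x cheek top",W(-22,y,144)),("+x cheek face",W(28,y,137)),("bar side over +x?",W(12,y,137)),("bar top",W(0,y,142))):
            u,v=P(p,pt)[0]; a=lambda I:int(cv2.getRectSubPix(I,(1,1),(float(u),float(v)))[0,0]); print(n,y,nm,(u.round(),v.round()),"before",a(o),"now",a(g))
        # column profile through support
        u,v=P(p,W(0,y,142))[0]; u=int(round(u)); v=int(round(v)); print("profile before",o[v-12:v+14,u].tolist(),"\n   now",g[v-12:v+14,u].tolist(),"v0",v-12)
    u,v=P(p,W(0,-60,142))[0]; u=int(round(u)); v=int(round(v)); print(" mid now",g[v-12:v+14,u].tolist())
E
```

```text
scene 97 +x cheek top (np.float64(380.0), np.float64(221.0)) before 114 now 109
scene 97 -x cheek top (np.float64(389.0), np.float64(212.0)) before 115 now 111
scene 97 +x cheek face (np.float64(379.0), np.float64(225.0)) before 69 now 71
scene 97 bar side over +x? (np.float64(382.0), np.float64(221.0)) before 115 now 109
scene 97 bar top (np.float64(385.0), np.float64(217.0)) before 109 now 173
profile before [136, 138, 137, 138, 138, 138, 139, 137, 136, 118, 119, 116, 107, 104, 112, 110, 113, 113, 70, 69, 71, 72, 70, 64, 65, 65] 
   now [141, 142, 141, 141, 142, 141, 143, 139, 143, 153, 179, 173, 173, 173, 174, 172, 129, 106, 70, 68, 69, 73, 70, 65, 66, 67] v0 205
scene -97 +x cheek top (np.float64(315.0), np.float64(193.0)) before 114 now 118
scene -97 -x cheek top (np.float64(325.0), np.float64(185.0)) before 118 now 121
scene -97 +x cheek face (np.float64(314.0), np.float64(196.0)) before 70 now 71
scene -97 bar side over +x? (np.float64(318.0), np.float64(194.0)) before 116 now 118
scene -97 bar top (np.float64(320.0), np.float64(190.0)) before 140 now 188
profile before [151, 
[... 1154 characters left out ...]
np.float64(309.0), np.float64(215.0)) before 107 now 109
top -97 +x cheek face (np.float64(311.0), np.float64(195.0)) before 111 now 111
top -97 bar side over +x? (np.float64(311.0), np.float64(201.0)) before 90 now 174
top -97 bar top (np.float64(310.0), np.float64(206.0)) before 103 now 171
profile before [115, 102, 104, 108, 97, 68, 64, 85, 93, 105, 102, 107, 101, 103, 102, 102, 100, 97, 101, 108, 104, 106, 113, 107, 28, 38] 
   now [107, 107, 108, 109, 98, 62, 110, 176, 172, 171, 170, 171, 171, 173, 172, 158, 108, 72, 96, 112, 108, 109, 116, 108, 36, 36] v0 194
 mid now [130, 133, 122, 102, 97, 97, 119, 161, 169, 171, 171, 171, 169, 171, 170, 176, 150, 47, 44, 52, 50, 50, 49, 49, 51, 47]
```

Both cheeks of both supports look the same as before, with the bar lying between them, so it is seated. Handing in.

```bash
python3 -c "
from cell import env
print(env.job_done())"
```

```text
the job is handed in; nothing more can be done
None
```

The job is done and handed in at about 53 s: the three worn cutters found are in the tub, the cap is back on and locked (it held against a 14 N pull), and the bar is seated in both notches, handle up.

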